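Sort the cooker shelf

TASK

Tidy the cooker shelf: stand both whistle weights in the wide steel katori, one yellow spice box in each bay of the green tray, and the amber bottle in the blue caddy, everything upright and flat on the floor of its container. Leave the steel tumbler and the red-capped jar standing where they are.

Things in the scene. Friction and masses are not known exactly. Their poses are not given: they have to be found in the camera images.
- weight_a_mid (a point): One of two identical pressure-cooker whistle weights: an upright aluminium cylinder 28 mm in diameter with a narrower black cap (22 mm in diameter) from 40 mm up, 50 mm tall in all, 70 to 115 g. The point is its centre, 25 mm above its underside; z is its axis, up. It is plain to grip across the aluminium part, from any side. The two are interchangeable.
- box_a_mid (a point): One of two identical closed yellow plastic spice boxes, 44 x 44 mm and 60 mm tall, with an orange seam line and an orange dot on top, 65 to 105 g, standing upright. The point is its centre, 30 mm above its underside; x and y are square to its faces, z up. The two are interchangeable.
- weight_b_mid (a point): One of two identical pressure-cooker whistle weights: an upright aluminium cylinder 28 mm in diameter with a narrower black cap (22 mm in diameter) from 40 mm up, 50 mm tall in all, 70 to 115 g. The point is its centre, 25 mm above its underside; z is its axis, up. It is plain to grip across the aluminium part, from any side. The two are interchangeable.
- box_b_mid (a point): One of two identical closed yellow plastic spice boxes, 44 x 44 mm and 60 mm tall, with an orange seam line and an orange dot on top, 65 to 105 g, standing upright. The point is its centre, 30 mm above its underside; x and y are square to its faces, z up. The two are interchangeable.
- bottle_mid (a point): Small closed amber essence bottle with a paper label and white cap, 34 mm in diameter at the body, 72 mm tall, 55 to 90 g, standing upright. The point is its centre, 36 mm above its underside, on the straight body (which reaches up to 50 mm); z is its axis, up.
- katori: Wide, low, empty steel katori (round dish), 136 mm across the rim, 26 mm high, its flat inner floor 5 mm above the shelf and about 114 mm across. Origin: centre of its underside, on the shelf; z up. It does not move. Not the stack of smaller, deeper steel bowls at the back edge of the shelf, which is fixed stock. The home of the two whistle weights, which fit side by side with their centres some 50 mm apart.
- spice_tray: Low green plastic tray with two square bays side by side, 80 mm (its x) by 156 mm (its y) outside, 16 mm high, walls 4 mm, inner floor 4 mm above the shelf. Origin: centre of its underside. The bays, each 72 x 74 mm clear, have their centres at y = +39 mm and y = -39 mm in its frame (x = 0), with a 4 mm wall between them. It does not move. The home of the two yellow spice boxes, one in each bay.
- caddy: Low square blue plastic caddy with one bay, 74 x 74 mm outside, 16 mm high, walls 4 mm (66 x 66 mm clear), inner floor about 4 mm above the shelf. Origin: centre of its underside. It does not move. The home of the amber bottle.
- tumbler_mid (a point): Empty open steel tumbler, 60 mm across the mouth, 75 mm tall, loose, standing among the things to be sorted. It is to stay where it is. The point is its centre, 37.5 mm above the shelf.
- jar_mid (a point): Glass jar with a red screw cap, 68 mm in diameter, 110 mm tall, loose, standing behind the targets (farther from the robot). It is to stay where it is. The point is its centre, 55 mm above the shelf.
Mind the look-alikes: they are no part of the job. There is more than one size of the caddy; the job needs the middle-sized.

How it is judged:
By the outcome, as a careful person would: the job done as asked, in the order asked, and still so for the second after the job is handed in, with the robot touching nothing.
It also fails if it takes over 106 s, if anything falls off the work surface, if the arm or the gripper's body presses on something with over 40 N, if the wrist force passes 120 N, or if a joint passes its speed limit or range.

ROBOT

A 7-joint arm with a two-finger parallel gripper is mounted at the origin on the work surface. World frame = base frame: x ahead of the robot, y to its left, z up, the work surface at z = 0. Lengths are in m, angles in rad, forces in N, time in s.
With the tool pointing down it reaches from about 0.425 to 0.975 m from the base axis. Payload 16.7 kg.
Tool frame: the origin (TCP) lies midway between the tips of the shut fingers; the grasp point (between the pads) lies 19 mm behind it; z points along the fingers, y is the line along which they close (so a half turn about z gives the same grasp; the last joint's range is limited). The gripper opens to 85 mm and grips with 20 to 120 N. Pads are 22 mm wide; open, the fingers measure 114 mm over their backs; the gripper's body (76 mm by 85 mm) begins 54 mm behind the grasp point. The pads swing forward as they close: fully open they stand 13 mm farther back than shut.
Start: joints at [-1.325, 0.426, 0.074, 1.606, -0.034, 1.111, -0.067], TCP at [0.26, 0.623, 0.231] pointing down, gripper open.
Joint ranges: [-2.85, 2.85], [-0.5, 2.14], [-1.23, 1.37], [0.21, 2.46], [-1.02, 4.16], [0.16, 2.05], [-2.73, 2.73]. Speed limits (rad/s): [1.89, 1.89, 2.39, 2.39, 3.01, 3.01, 3.01].

INTERFACE

Orientations are given as a rotation vector (axis times angle).
In Python, from cell import bot gives the robot as it stands. Calls block until the motion is done:
- bot.move_ptp(position, orientation): joint-space move of the TCP to a pose.
- bot.move_linear(position, rot=None, vel=0.15, guard=None): straight line of the TCP; rot=None keeps the orientation; vel is the mean speed in m/s. With guard (N) it stops when the force on the tool has changed by that much, and returns True; else False.
- bot.set_joints(angles): joint-space move.
- bot.set_gripper(opening, newtons=None): opening from 0.0 (shut) to 1.0 (fully open); newtons is the grip in N (None keeps the last); returns when the fingers have stopped.
- bot.wait(seconds).
- bot.inverse_kinematics(position, orientation): joint angles nearest the present ones, or None.
- bot.read_camera(name): name is "scene" or "top" or "wrist"; returns the picture (420x560x3 uint8, red, green, blue); there is no depth.
- bot.camera_model(name): a dict with "K" (3x3 intrinsics, pixels), "extrinsics" (4x4, takes a point from world to camera coordinates). Camera axes: x right, y down, z forward; pixel columns grow to the right and rows downward; lengths in m; the calibration is good to about 2 mm. The wrist camera is an equidistant fisheye: a pixel r from the principal point sees the ray r / f radians off the axis. A picture is of the moment at which its call begins: read the wrist's pose just before it. camera_model takes no time and is no camera call; for the wrist camera it gives the pose at the moment of the call.
A pose or a line that the arm cannot do raises bot.Unreachable and nothing moves.
- bot.finish_job(): hands the job in; it is judged then, once.
Readings, each from a call of its own:
- bot.read_t(): time.
- bot.read_joints(): joint angles.
- bot.read_joint_vel(): joint speeds.
- bot.read_effort(): joint torques, N m.
- bot.read_tcp_pos(): TCP position.
- bot.read_ee_rot(): TCP orientation.
- bot.read_force(): force on the tool from outside, world axes, zero at the start.
- bot.read_wrist_torque(): the same for the moment, N m.
- bot.read_gripper_width(): opening from 0.0 (shut) to 1.0 (fully open).
- bot.read_grasp_force(): force on a finger pad.
Only numpy, scipy, OpenCV 4.12 (cv2) and the standard library are available. Lean on these libraries where they do the work, as an engineer would, in place of code of your own. Each camera call takes 0.05 s, during which the arm holds its last target. There are 200 camera calls.

## Working session

There is one attempt and no reset: what is moved stays moved. The work goes in short steps, each a Python script; the robot and the scene stay as the last script left them, time stands still between calls to the robot, and variables do not carry over. Pictures are saved under pics/ and viewed, at most 14 in all, crops included, and the job is handed in when it is done.

```bash
mkdir -p pics; ls; python3 - <<'E'
from cell import bot
import cv2
for n in("scene","top"):
    im=bot.read_camera(n); cv2.imwrite(f"pics/{n}0.png",cv2.resize(im[:,:,::-1],(800,600),interpolation=cv2.INTER_CUBIC)); cv2.imwrite(f"raw_{n}.png",im[:,:,::-1])
    m=bot.camera_model(n); print(n,m["K"],m["extrinsics"])
print(bot.read_ee_rot(),bot.read_t())
E
```

```text
pics
scene [[380.88490348   0.         279.74839742]
 [  0.         380.88490348 212.86683366]
 [  0.           0.           1.        ]] [[-0.18068748  0.98337779 -0.01789308  0.17988722]
 [ 0.64704216  0.1051479  -0.75516909 -0.33744916]
 [-0.74073509 -0.14802718 -0.6552858   1.45190028]
 [ 0.          0.          0.          1.        ]]
top [[460.67394294   0.         273.64942249]
 [  0.         460.67394294 218.4950623 ]
 [  0.           0.           1.        ]] [[-1.09043856e-02 -9.99936458e-01 -2.85917933e-03 -4.58978517e-02]
 [-9.80174624e-01  1.12545077e-02 -1.97815679e-01  5.98914266e-01]
 [ 1.97835288e-01  6.45436590e-04 -9.80235065e-01  1.24559625e+00]
 [ 0.00000000e+00  0.00000000e+00  0.00000000e+00  1.00000000e+00]]
[-6.17754912e-01 -3.08008106e+00  1.80224869e-03] 0.1
```

View pics/scene0.png

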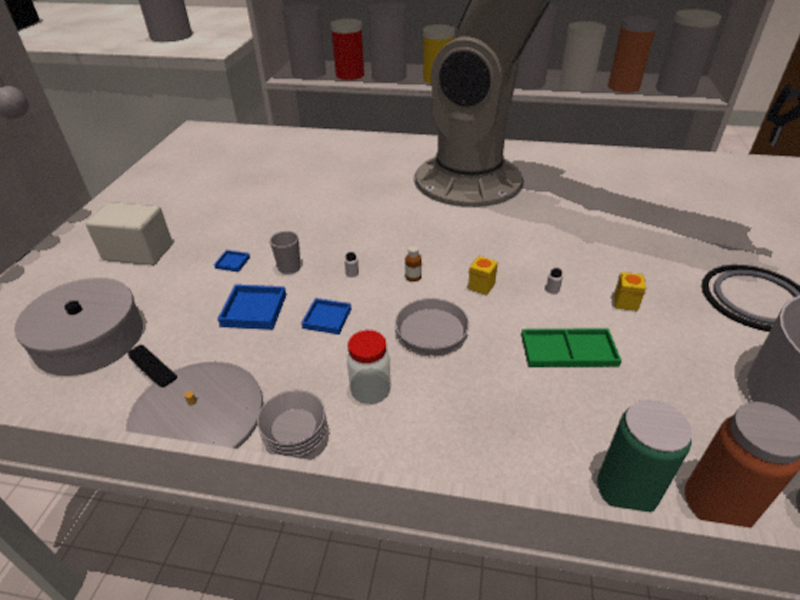

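View pics/top0.png

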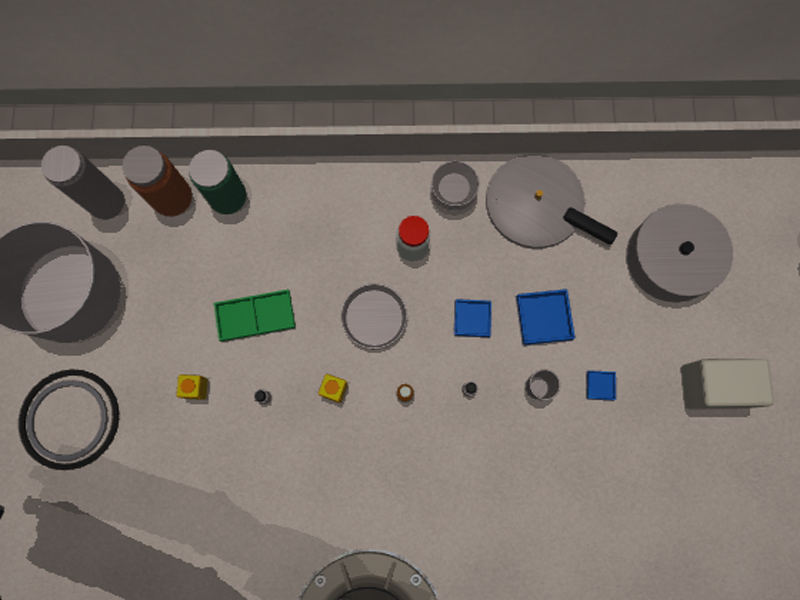

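The scene view shows the tray (570,347), the katori (432,326), three blue caddies, two boxes, two weights, the bottle, the tumbler and the jar. In the top view the blue caddies are at (472,318), (545,317) and (600,386). By size, (472,318) should be the middle one. I'll measure all three and crop to confirm.

```bash
cat > vis.py <<'E'
import numpy as np,cv2
from cell import bot
def cast(name,px,z):
    m=bot.camera_model(name); E=m["extrinsics"]; R,t=E[:3,:3],E[:3,3]; c=-R.T@t
    px=np.atleast_2d(px).astype(float); d=np.c_[px,np.ones(len(px))]@np.linalg.inv(m["K"]).T@R
    return (c+d*((z-c[2])/d[:,2])[:,None])[:,:2]
def blobs(mask,amin=8):
    n,l,s,c=cv2.connectedComponentsWithStats(mask.astype(np.uint8),connectivity=8)
    return [(l==i,s[i],c[i]) for i in range(1,n) if s[i][4]>=amin]
def rect(name,mask,z):
    cs,_=cv2.findContours(mask.astype(np.uint8),0,2); p=max(cs,key=len)[:,0]
    return cv2.minAreaRect((cast(name,p,z)*1000).astype(np.float32))
E
cat > m1.py <<'E'
from vis import *
im=cv2.imread("raw_top.png"); h=cv2.cvtColor(im,cv2.COLOR_BGR2HSV); H,S,V=h[...,0].astype(int),h[...,1],h[...,2]
M=bot.camera_model("top");E=M["extrinsics"];print("cam",-E[:3,:3].T@E[:3,3])
def show(n,m,z,amin=8):
    for b,s,c in blobs(m,amin):
        r=rect("top",b,z); print(n,"px",c.round(1),"A",s[4],"xy",(cast("top",c,z)[0]*1000).round(),"rect",np.round(r[0]),np.round(r[1]),round(r[2],1))
roi=np.zeros(H.shape,bool); roi[190:300,110:450]=1
show("blue",(H>100)&(H<130)&(S>150)&roi,.016,50)
show("green",(H>45)&(H<85)&(S>120)&roi,.016,50)
Y=(H>8)&(H<35)&(S>170)&(V>90)&roi
show("yel",Y,.06,30)
show("orange",(H<17)&(S>170)&(V>120)&roi,.06,10)
show("black",(V<55)&roi&~((H>45)&(S>120)),.05,6)
show("white",(V>190)&roi,.072,3)
show("red",((H<6)|(H>174))&(S>170),.11,20)
for n,(x0,y0,x1,y1) in dict(w=(170,255,345,290),c=(305,195,415,290)).items(): pass
a=im[195:295,300:440]; b=im[195:295,235:305]
cv2.imwrite("pics/crop1.png",cv2.resize(im[195:295,235:435],(800,400),interpolation=cv2.INTER_CUBIC))
E
python3 m1.py
```

```text
cam [ 0.34011719 -0.05343937  1.33932052]
blue px [381.5 221.5] A 1256 xy [ 595. -368.] rect [ 595. -368.] [105. 105.] 5.1
blue px [330.8 222.2] A 619 xy [ 594. -220.] rect [ 595. -219.] [72. 75.] 85.9
blue px [420.8 269.3] A 380 xy [ 454. -472.] rect [ 454. -472.] [54. 56.] 86.0
green px [177.7 220.4] A 1441 xy [605. 229.] rect [605. 229.] [ 81. 155.] 10.0
yel px [131.5 269.8] A 235 xy [458. 343.] rect [458. 342.] [45. 42.] 85.6
yel px [232.1 270.9] A 242 xy [452.  64.] rect [451.  64.] [44. 43.] 71.0
orange px [131.1 269.8] A 65 xy [458. 344.] rect [457. 345.] [23. 22.] 89.4
black px [446.3 193.9] A 64 xy [ 667. -551.] rect [ 663. -547.] [23. 33.] 85.1
black px [383.1 263.5] A 83 xy [ 468. -357.] rect [ 469. -357.] [43. 20.] 59.7
black px [370.7 273.3] A 30 xy [ 441. -321.] rect [ 443. -321.] [36. 12.] 19.9
black px [329.2 271.3] A 46 xy [ 448. -206.] rect [ 448. -205.] [17. 20.] 88.1
black px [182.  276.9] A 46 xy [437. 204.] rect [438. 205.] [20. 17.] 1.6
red px [289.3 161.2] A 340 xy [751. -98.] rect [752. -99.] [53. 58.] 89.2
```

View pics/crop1.png

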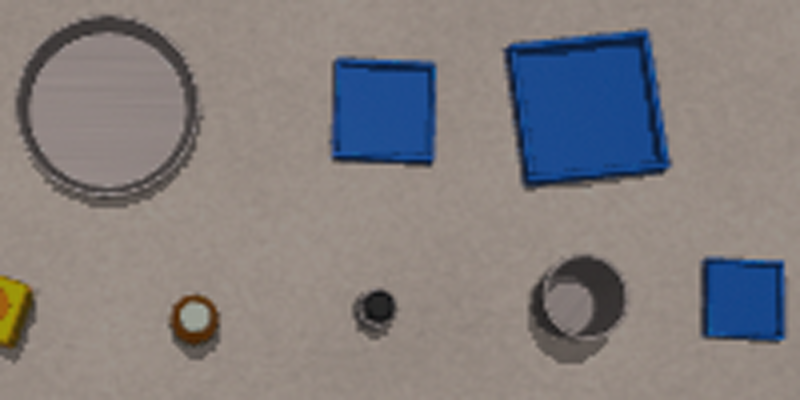

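The crop confirms it. The middle caddy at crop (384,110) measures 72x75 mm, against 105 mm for the large one (588,108) and 55 mm for the small one (743,300). The wide katori is at (108,107), the bottle cap at (195,318), the right weight at (379,306) and the tumbler at (578,300). I'm starting with the first weight.

```bash
cat > arm.py <<'E'
import numpy as np
from scipy.spatial.transform import Rotation as Rn
from cell import bot
def ori(deg):  # closing axis at world angle deg, tool down
    return (Rn.from_euler("z",deg-90,degrees=True)*Rn.from_euler("x",180,degrees=True)).as_rotvec()
def goto(x,y,z,deg):
    q=bot.read_joints(); best=None
    for d in (deg,deg+180):
        s=bot.inverse_kinematics([x,y,z],ori(d))
        if s is not None and abs(s[-1])<2.7:
            c=np.max(np.abs(np.array(s)-q)); best=min(best,(c,d)) if best else (c,d)
    bot.move_ptp([x,y,z],ori(best[1]))
def pick(x,y,deg,ztcp,op,N=40,up=.17,pre=.12):
    bot.set_gripper(op,N); goto(x,y,pre,deg)
    bot.move_linear([x,y,ztcp],vel=.15); bot.set_gripper(0,N)
    print("grip w",round(bot.read_gripper_width(),3),"F",round(float(bot.read_grasp_force()),1))
    bot.move_linear([x,y,up],vel=.25)
def place(x,y,deg,ztcp,op,up=.17):
    goto(x,y,up,deg); bot.move_linear([x,y,ztcp+.015],vel=.25)
    hit=bot.move_linear([x,y,ztcp],vel=.05,guard=6)
    print("place w",round(bot.read_gripper_width(),3),"hit",hit,"tcp",np.round(bot.read_tcp_pos(),4))
    bot.set_gripper(op); bot.move_linear([x,y,up],vel=.25); print("t",round(bot.read_t(),1))
E
python3 - <<'E'
from vis import *; from arm import *
print("katori",cast("top",[262.1,221.3],.026),"bottle",cast("top",[235+195/4,195+318/4],.072),"tumbler",cast("top",[235+578/4,195+300/4],.06))
k=cast("top",[262.1,221.3],.026)[0]
pick(.437,.204,0,.008,.7)
bot.wait(.1)
im=bot.read_camera("scene");cv2.imwrite("pics/s1.png",cv2.resize(im[130:300,200:500,::-1],(800,453)))
place(k[0],k[1]+.025,0,.0135,.5)
E
```

```text
katori [[ 0.59725034 -0.01893504]] bottle [[ 0.43908885 -0.07856328]] tumbler [[ 0.44948074 -0.34406458]]
grip w 0.313 F 38.6
place w 0.31 hit True tcp [0.5978 0.0065 0.0139]
t 7.6
```

View pics/s1.png

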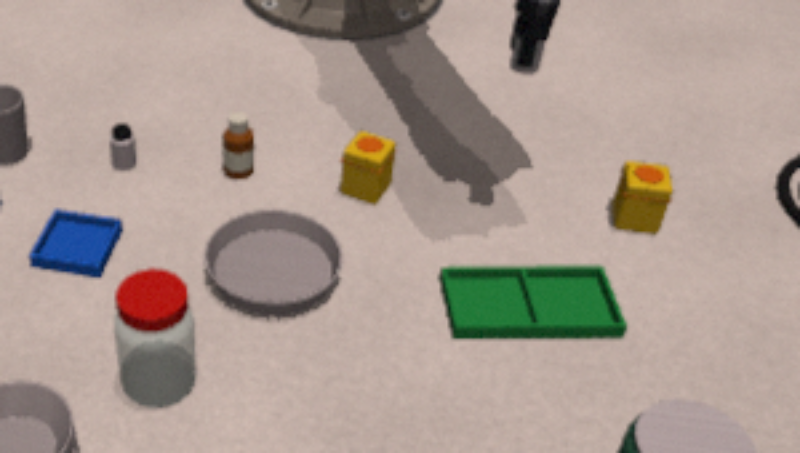

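The picture shows the weight held at (525,55) and everything else in place. The first weight touched the katori floor and was released. Next is the second weight.

```bash
python3 - <<'E'
from vis import *; from arm import *
pick(.448,-.206,0,.008,.7)
place(.597,-.044,0,.0135,.45)
goto(.47,.30,.2,0)
im=bot.read_camera("top");cv2.imwrite("pics/t2.png",cv2.resize(im[185:300,110:350,::-1],(800,383),interpolation=cv2.INTER_CUBIC))
E
```

```text
grip w 0.316 F 38.6
place w 0.311 hit True tcp [ 0.5976 -0.0437  0.0139]
t 14.0
```

View pics/t2.png

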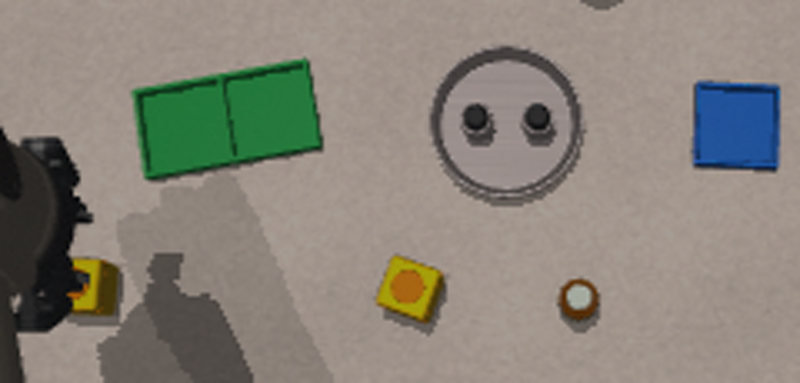

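Both weights stand upright in the katori at (476,118) and (538,118). The boxes are next: box a at the far left, box b at (410,288).

```bash
python3 - <<'E'
from vis import *; from arm import *
pick(.458,.3435,-4.4,.022,.9,up=.19,pre=.14)
place(.598,.2675,10,.0275,.66,up=.19)
pick(.4515,.064,-19,.022,.9,up=.19,pre=.14)
place(.612,.1905,10,.0275,.66,up=.19)
goto(.44,-.0785,.2,0)
im=bot.read_camera("top");cv2.imwrite("pics/t3.png",cv2.resize(im[185:300,110:350,::-1],(800,383),interpolation=cv2.INTER_CUBIC))
E
```

```text
grip w 0.512 F 39.7
place w 0.512 hit True tcp [0.5979 0.2678 0.0269]
t 21.4
grip w 0.517 F 38.8
place w 0.513 hit False tcp [0.6119 0.1905 0.0274]
t 28.0
```

View pics/t3.png

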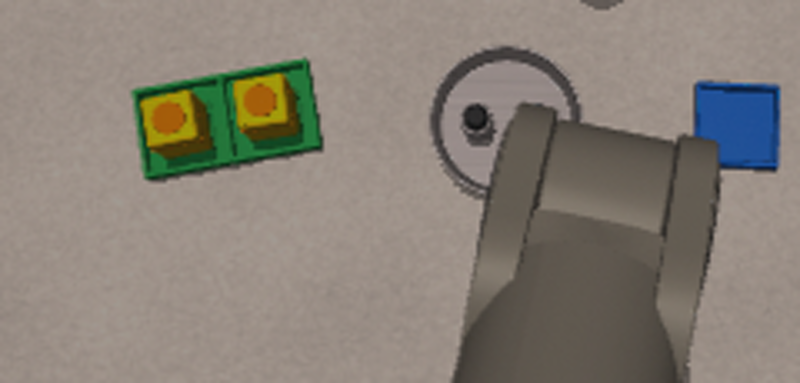

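One box stands in each bay, with dots at (168,118) and (259,99). The bottle goes last, into the middle caddy.

```bash
python3 - <<'E'
from vis import *; from arm import *
pick(.439,-.0785,0,.018,.8,up=.19,pre=.14)
place(.595,-.2195,-4,.0235,.55,up=.19)
goto(.46,.45,.25,0)
bot.wait(.3)
for n in("top","scene"):
    im=bot.read_camera(n)[100:300]; cv2.imwrite(f"pics/{n}4.png",cv2.resize(im[:,:,::-1],(800,286),interpolation=cv2.INTER_CUBIC))
a=np.vstack([cv2.imread("pics/top4.png"),cv2.imread("pics/scene4.png")]);cv2.imwrite("pics/final.png",a)
E
```

```text
grip w 0.39 F 38.1
place w 0.386 hit False tcp [ 0.5949 -0.2195  0.0235]
t 35.3
```

View pics/final.png

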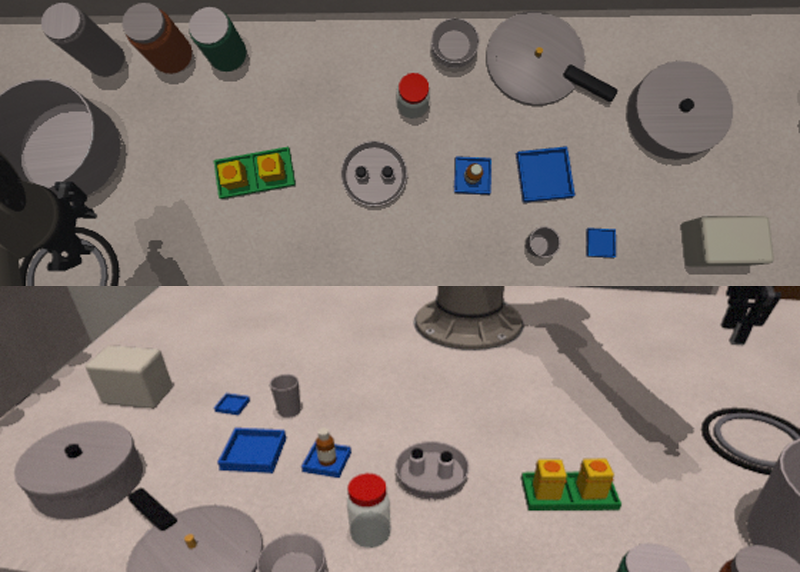

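The final views show the weights in the katori (375,173), the boxes in the tray (255,172) and the bottle upright in the middle caddy (473,174). The tumbler and jar haven't moved.

```bash
python3 -c "
from cell import bot
print(bot.finish_job())"
```

```text
the job is handed in; nothing more can be done
None
```

The job is handed in after about 36 s of robot time: the final pictures show both weights in the katori, one box in each tray bay, the bottle in the middle caddy, all upright, and the tumbler and jar where they were.

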